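# Set out the stacked spice tins and the pepper mill

## Robot

A 7-joint arm with a two-finger parallel gripper is mounted at the origin on the work surface. World frame = base frame: x ahead of the robot, y to its left, z up, the work surface at z = 0. Lengths are in m, angles in rad, forces in N, time in s.
With the tool pointing down it reaches from about 0.425 to 0.925 m from the base axis. Payload 6.8 kg.
Tool frame: the origin (TCP) lies on the centre line of the jaws, within the pads' length; the fingertips stand 25 mm ahead of it and the grasp point (between the pads) lies 6 mm ahead of it; z points along the fingers, y is the line along which they close (so a half turn about z gives the same grasp; the last joint's range is limited). The gripper opens to 88 mm and grips with 3 to 60 N. Pads are 20 mm wide; open, the fingers measure 115 mm over their backs; the gripper's body (75 mm by 178 mm) begins 61 mm behind the grasp point.
Start: joints at [0.994, 0.477, 0.022, 1.555, -0.011, 1.109, -0.083], TCP at [0.305, -0.602, 0.248] pointing down, gripper open.
Joint ranges: [-2.96, 2.96], [-0.34, 2.1], [-1.41, 1.46], [0.24, 2.44], [-1.37, 4.51], [0.17, 1.92], [-2.96, 2.96]. Speed limits (rad/s): [2.39, 2.39, 3.14, 3.14, 3.14, 3.14, 3.14].

## Interface

Orientations are given as a unit quaternion [w, x, y, z].
In Python, from bench import robot gives the robot as it stands.
- The arm moves only by the shell command python3 -m creep 'ROWS' [OPENING] [FORCE]. ROWS is a JSON object of lists of equal length, an entry for each row: "dp": the shift along the tool's x, y, z scaled (see below), a list of three; "dr": the turn, a rotation vector about the tool's x, y, z scaled (see below), a list of three. In form: {"dp": [[dx, dy, dz], ...], "dr": [[wx, wy, wz], ...]}. A call has exactly 8 rows; each row shifts and turns the commanded pose from where the row before left it, along the tool's axes as they then stand; what a row does not reach is not made up. The controller multiplies each number of a shift by 5 cm and each number of a turn by 180 degrees. A row lasts 1/8 s, in which the tool goes at most 62.5 mm and 10.7 degrees, less where a joint would pass 70% of its speed; a pose out of reach is approached as far as the arm can. A call with a number of a shift or a turn outside -1 to 1 is refused whole. A call with a gripper value outside its range is refused whole. OPENING is the opening, from 0 (shut) to 1 (fully open), set as the call begins (- or left out, the last holds). The fingers move at their own pace and stop on an object; FORCE is the grip in N (left out, the last holds). Time passes only in rows, so rows that do not move let the fingers close, or fill a call up. It gives the time, the measured TCP pose, the force, the opening and the grip force at its end, in the units of the state.
- robot.get_obs(): the state, without advancing time (a new reading comes with each control period).
- robot.capture(name): name is "scene" or "top" or "wrist"; returns a dict with "img" (420x560x3 uint8, red, green, blue), "fx", "fy", "cx", "cy" (pixels), "T" (4x4, takes a point from camera to world coordinates); the wrist camera has in their place "mount" (4x4, takes a point from camera to tool coordinates, whose origin is the TCP and whose axes are the flange's). Camera axes: x right, y down, z forward; pixel columns grow to the right and rows downward; lengths in m; the calibration is good to about 2 mm. A picture is of the moment at which its call begins: read the wrist's pose just before it. There is no depth.
- robot.finish_job(): hands the job in; it is judged then, once.
The state is a dict: "time": time; "joint_pos": joint angles; "qd": joint speeds; "effort": joint torques, N m; "tcp_pos": TCP position; "tcp_rot": TCP orientation; "wrist_force": force on the tool from outside, world axes, zero at the start; "moment": the same for the moment, N m; "width": finger opening in m; "grip_force": force on a finger pad.
Only numpy, scipy, OpenCV 4.12 (cv2) and the standard library are available. Lean on these libraries where they do the work, as an engineer would, in place of code of your own. Each camera call takes 0.05 s, during which the arm holds its last target. There are 200 camera calls.

## Task

Set out the seasonings for cooking: take the stack of three spice tins apart and stand each tin upright in the middle of the coaster of its own colour, and draw the pepper mill straight up out of its lightweight grey stand and stand it upright in the middle of the green coaster. Leave the empty stand standing where it is, do not disturb the salt jar, and set everything down without dropping it.

Things in the scene. Friction and masses are not known exactly. Their poses are not given: they have to be found in the camera images.
- big_tin: Closed round BLUE spice tin with a pale paper band, 66 mm across, 60 mm tall, about 0.28 kg; the bottom of the stack. Origin: centre of its underside; z up.
- middle_tin: Closed round YELLOW spice tin with a pale paper band, 50 mm across, 50 mm tall, about 0.16 kg; at the start it stands loose on the blue tin's flat lid. Origin: centre of its underside; z up.
- small_tin: Closed round RED spice tin with a pale paper band, 34 mm across, 45 mm tall, about 0.08 kg; at the start it stands loose on the yellow tin's flat lid, the top of the stack. Origin: centre of its underside; z up.
- mill: Pepper mill, dark wood with a bright GREEN cylindrical head, about 0.11 kg. 125 mm tall to the flat top of the head, and a small steel knob 6 mm higher. Head: 34 mm across, from 90 to 125 mm above its underside; waist 25 mm across at 72 mm; foot 36 mm across from 0 to 50 mm. Round, flat foot. Origin: centre of its underside; z up. At the start it stands upright in the grey stand.
- stand: Light (about 50 g) loose grey plastic stand holding the mill: an open round cup 49 mm across outside, 43 mm inside, 50 mm tall, on a flange 68 mm across; the mill stands on its 4 mm thick floor with 3.5 mm play all round. Origin: centre of its underside; z up.
- blue_coaster: Flat round BLUE coaster, 92 mm across, 6 mm thick, fixed to the counter. Origin: centre of its underside (z = 0); its top is 6 mm above that.
- yellow_coaster: Flat round YELLOW coaster, 92 mm across, 6 mm thick, fixed to the counter. Origin: centre of its underside (z = 0); its top is 6 mm above that.
- red_coaster: Flat round RED coaster, 92 mm across, 6 mm thick, fixed to the counter. Origin: centre of its underside (z = 0); its top is 6 mm above that.
- green_coaster: Flat round GREEN coaster, 92 mm across, 6 mm thick, fixed to the counter. Origin: centre of its underside (z = 0); its top is 6 mm above that.
- salt_jar: Bystander: white ceramic salt jar with a pale wooden lid, 58 mm across, 63 mm tall with its knob, loose on the counter. Origin: centre of its underside. (A fruit bowl and a chopping board, both under 80 mm tall, also stand on the counter beyond the work, further than 0.72 m ahead of the robot.)
Things that resemble listed ones, but are neither listed nor needed, are in the scene too. Leave any purple look-alike of the middle_tin alone. Leave any purple look-alike of the stand alone.

How it is judged:
By the outcome, as a careful person would: the job done as asked, in the order asked, and still so for the second after the job is handed in, with the robot touching nothing.
It also fails if it takes over 128 s, if anything falls off the work surface, if the arm or the gripper's body presses on something with over 40 N, if the wrist force passes 120 N, or if a joint passes its speed limit or range.

## Working session

There is one attempt and no reset: what is moved stays moved. The work goes in short steps, Python scripts to look and compute and a shell command to move; the robot and the scene stay as the last step left them, time stands still between calls to the robot, and variables do not carry over. Pictures are saved under pics/ and viewed, at most 15 in all, crops included, and the job is handed in when it is done.

```bash
ls; mkdir -p pics; python3 - <<'E'
from bench import robot
import cv2,numpy as np
o=robot.get_obs()
for k in o: print(k,np.round(o[k],4))
for n in("top","scene"):
    c=robot.capture(n); cv2.imwrite(f"pics/{n}0.png",c["img"][:,:,::-1]); print(n,c["fx"],c["fy"],c["cx"],c["cy"]); print(np.round(c["T"],4))
c=robot.capture("wrist"); print(np.round(c["mount"],4))
E
```

```text
pics
time 0.0
joint_pos [ 0.9939  0.4778  0.0224  1.5564 -0.0115  1.1093 -0.0831]
qd [-0.      0.0012  0.0003 -0.0006  0.0004  0.0002  0.0022]
effort [ 4.00000e-04 -5.82853e+01  1.53460e+00 -2.72613e+01 -5.43000e-02
  1.71000e-02  2.00000e-04]
tcp_pos [ 0.3047 -0.6017  0.2467]
tcp_rot [-8.000e-04  9.727e-01  2.323e-01 -3.000e-04]
wrist_force [ 0.3498 -0.1094 -0.6509]
moment [-0.0367  0.047   0.0117]
grip_force 0.0
width 0.0876
top 533.6594096396623 533.6594096396623 272.97360654212235 214.62424083081464
[[-0.0051 -0.9971  0.0764  0.4248]
 [-0.9999  0.0041 -0.0128 -0.0352]
 [ 0.0124 -0.0765 -0.997   1.5267]
 [ 0.      0.      0.      1.    ]]
scene 478.99536291451227 478.99536291451227 273.08460034304176 212.18308608642363
[[ 0.8656  0.3401 -0.3677  0.9515]
 [ 0.5005 -0.6149  0.6094 -0.736 ]
 [-0.0189 -0.7115 -0.7024  0.8746]
 [ 0.      0.      0.      1.    ]]
[[ 1.800e-03 -9.581e-01 -2.865e-01  7.870e-02]
 [ 1.000e+00  1.400e-03  1.800e-03  2.000e-04]
 [-1.300e-03 -2.865e-01  9.581e-01 -1.372e-01]
 [ 0.000e+00  0.000e+00  0.000e+00  1.000e+00]]
```

View pics/top0.png

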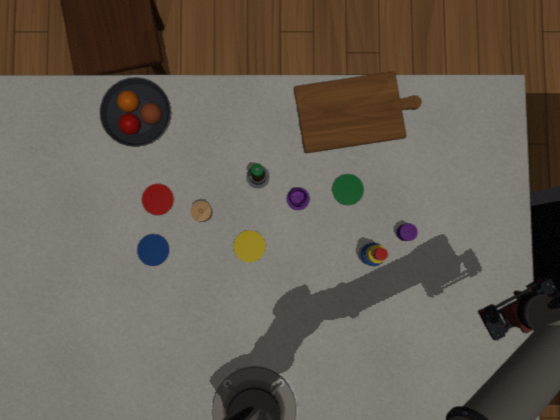

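View pics/scene0.png

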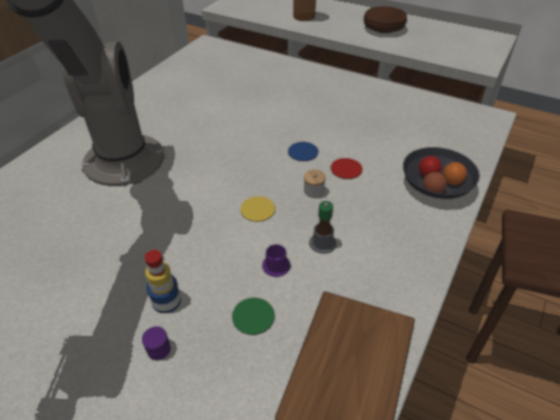

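The top view shows coasters at red (158,199), blue (153,250), yellow (250,246) and green (348,189), with the salt jar at (201,211). There are two pairs of candidates:
- **Tins:** the stack is at (375,254) and a lone purple tin is at (407,232). The stack is the one meant, as it is blue, yellow and red.
- **Stands:** a grey stand with a green-headed mill is at (258,175) and a purple empty stand is at (298,198). The grey one with the mill fits the description.

I'll confirm both in an enlarged crop and measure positions.

```bash
cat > h.py <<'E'
import cv2,numpy as np
from bench import robot
from scipy.spatial.transform import Rotation as R
def cam(n):
    o=robot.get_obs(); c=robot.capture(n)
    if n=="wrist":
        T=np.eye(4); q=np.array(o["tcp_rot"]); T[:3,:3]=R.from_quat(q[[1,2,3,0]]).as_matrix(); T[:3,3]=o["tcp_pos"]; c["T"]=T@np.array(c["mount"])
    c["T"]=np.array(c["T"]); return c
def ray(c,u,v,z):
    d=c["T"][:3,:3]@np.array([(u-c["cx"])/c["fx"],(v-c["cy"])/c["fy"],1]); p=c["T"][:3,3]
    return p+d*(z-p[2])/d[2]
def px(c,P):
    q=c["T"][:3,:3].T@(np.array(P)-c["T"][:3,3]); return np.array([c["fx"]*q[0]/q[2]+c["cx"],c["fy"]*q[1]/q[2]+c["cy"]])
HUE={"blue":(100,118),"yellow":(20,35),"green":(60,88),"red":(172,8),"purple":(125,150)}
def blobs(c,col,amin=40,s=120,v=40):
    h=cv2.cvtColor(np.ascontiguousarray(c["img"]),cv2.COLOR_RGB2HSV); a,b=HUE[col]; H=h[...,0]
    m=((H>=a)&(H<=b)) if a<b else ((H>=a)|(H<=b))
    m=(m&(h[...,1]>s)&(h[...,2]>v)).astype(np.uint8)
    n,_,st,ce=cv2.connectedComponentsWithStats(m)
    return [(ce[i],st[i]) for i in range(1,n) if st[i][4]>=amin]
E
python3 - <<'E'
from h import *
c=cam("top");s=cam("scene")
for k in HUE:
  for n,q in(("top",c),("scene",s)):
    for ce,st in blobs(q,k): print(n,k,np.round(ce,1),st,np.round(ray(q,*ce,.006),4)[:2])
a=cv2.resize(c["img"][150:280,230:430],None,fx=4,fy=4,interpolation=cv2.INTER_CUBIC)
b=s["img"][160:360,130:350]
cv2.imwrite("pics/crop0.png",a[:,:,::-1])
cv2.imwrite("pics/crop1.png",cv2.resize(b,None,fx=3,fy=3,interpolation=cv2.INTER_CUBIC)[:,:,::-1])
E
```

```text
top blue [152.7 249.5] [138 235  31  31 752] [0.4435 0.2869]
top blue [367.  255.3] [361 243  18  23 103] [ 0.4239 -0.322 ]
scene blue [302.7 151.1] [289 143  28  17 369] [0.4448 0.2829]
scene blue [162.9 295.7] [147 284  30  19 213] [ 0.4154 -0.3272]
top yellow [249.1 245.8] [234 230  31  32 788] [0.4527 0.0138]
top yellow [373.5 253.2] [368 245  16  18 120] [ 0.4298 -0.3406]
scene yellow [257.3 208.4] [241 197  33  24 619] [0.4538 0.0096]
scene yellow [158.5 276.9] [145 264  25  21 238] [ 0.373  -0.2912]
top green [256.7 169.9] [251 164  13  13 108] [ 0.6704 -0.0085]
top green [347.5 189.1] [333 175  30  30 712] [ 0.614  -0.2691]
scene green [325.2 211.7] [321 204  10  16 117] [0.6135 0.084 ]
scene green [252.9 315.7] [ 234  299   39   34 1041] [ 0.6158 -0.2736]
top red [128.8 123.4] [118 112  23  23 380] [0.8072 0.3602]
top red [157.2 199.1] [142 184  32  31 775] [0.5873 0.2759]
top red [380.3 253.6] [374 248  14  12 130] [ 0.4286 -0.3599]
top red [524.5 328.3] [520 325  11   7  43] [ 0.216  -0.7645]
scene red [432.  173.2] [419 156  28  35 668] [0.8071 0.366 ]
scene red [346. 168.] [331 159  31  19 468] [0.5887 0.2719]
scene red [153. 258.] [145 250  17  17 231] [ 0.3252 -0.2536]
top purple [297.7 198.3] [287 188  22  22 368] [ 0.588  -0.1258]
top purple [407.2 231.7] [399 224  18  16 241] [ 0.4907 -0.4383]
scene purple [275.6 261.2] [264 246  25  29 536] [ 0.5838 -0.1208]
scene purple [155.9 342.5] [143 328  26  31 585] [ 0.477  -0.4246]
```

View pics/crop0.png

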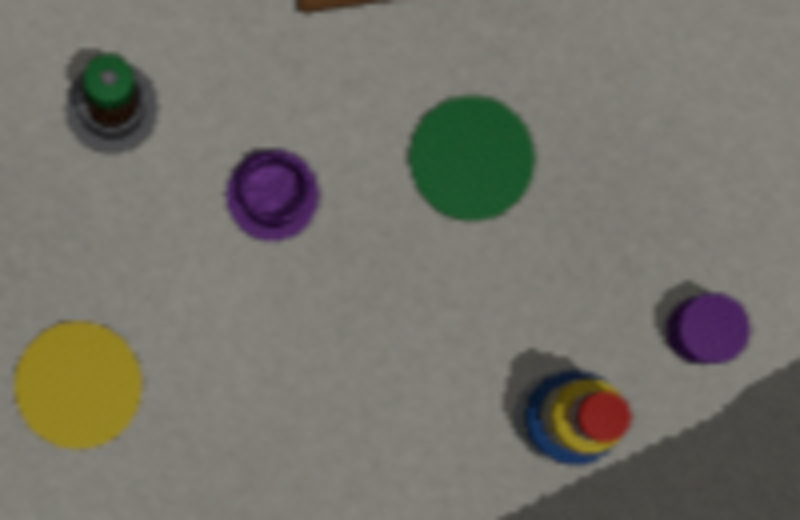

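View pics/crop1.png

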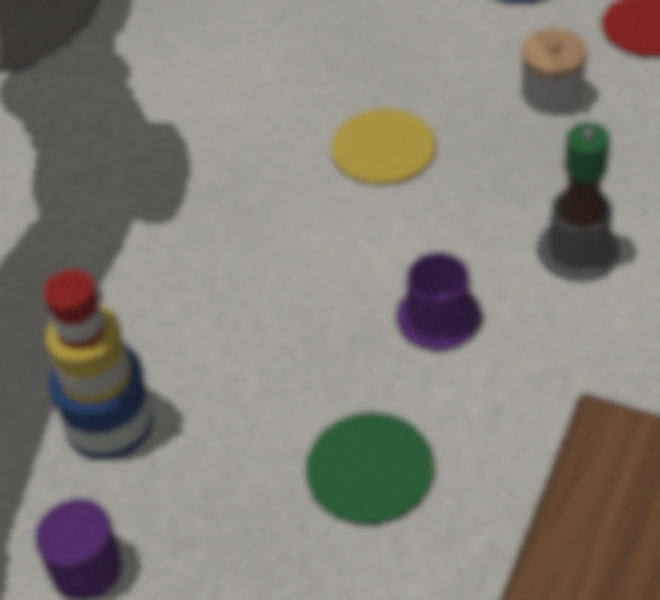

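The crops confirm it: the stack is red on yellow on blue with pale bands, at crop (590,416), i.e. image (377,254). The grey stand with the green-headed mill is at crop (110,95). The purple tin and purple stand stay untouched. Next I'll move over the stack and square up the yaw.

```bash
python3 -m creep '{"dp":[[0.46,-0.59,0],[0.46,-0.59,0],[0.46,-0.59,0],[0.46,-0.59,0],[0.46,-0.59,0],[0.46,-0.59,0],[0.46,-0.59,0],[0.46,-0.59,0]],"dr":[[0,0,0.0187],[0,0,0.0187],[0,0,0.0187],[0,0,0.0187],[0,0,0.0187],[0,0,0.0187],[0,0,0.0187],[0,0,0.0187]]}' 1 20
python3 - <<'E'
from h import *
c=cam("wrist"); cv2.imwrite("pics/w1.png",c["img"][:,:,::-1])
t=cam("top")
print("top red lid",ray(t,380.9,253.6,.155),"mill head",ray(t,*blobs(t,"green")[0][0],.129))
for k in("red","yellow","blue"):
  for ce,st in blobs(c,k,100): print(k,np.round(ce,1),st,np.round(ray(c,*ce,.155),4))
E
```

```text
time: 1.25
tcp_pos: [0.4206, -0.3278, 0.2478]
tcp_rot: [0.0, 1.0, -0.002, 0.0]
wrist_force: [0.6, -0.2, 0.0]
width: 0.0877
grip_force: 0.0
top red lid [ 0.42828977 -0.3296575   0.155     ] mill head [ 0.65040265 -0.01067238  0.129     ]
red [288.7 207.3] [ 266  182   46   50 1800] [ 0.4305 -0.3323  0.155 ]
yellow [  3.2 154.4] [  0 130   9  48 308] [ 0.4666 -0.1475  0.155 ]
yellow [286.5 178.2] [ 258  160   60   50 1110] [ 0.4506 -0.3308  0.155 ]
yellow [ 76.6 353.1] [  62  317   39   70 1240] [ 0.3136 -0.1693  0.155 ]
yellow [489.  351.9] [ 465  316   40   71 1296] [ 0.3138 -0.4871  0.155 ]
yellow [483.7 414.2] [ 341  405  219   15 1705] [ 0.2532 -0.4927  0.155 ]
```

View pics/w1.png

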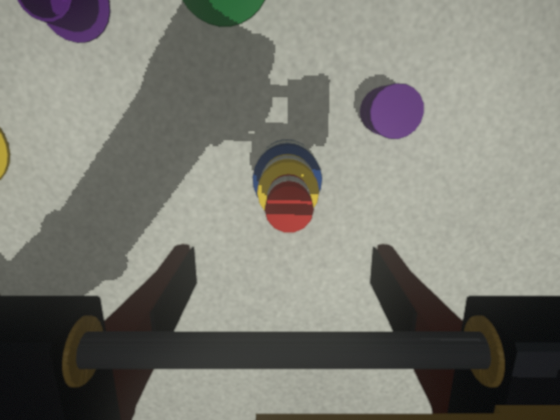

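The wrist view shows the red lid centred at (289,207), with yellow and blue below it almost in line (columns 288 and 287). The purple tin is at (392,110), clear of the fingers. Descending on red.

```bash
python3 -m creep '{"dp":[[0.1,0.03,0.1],[0.09,0.03,0.3],[0,0,0.4],[0,0,0.4],[0,0,0.4],[0,0,0.3],[0,0,0.2],[0,0,0.06]],"dr":[[0,0,0],[0,0,0],[0,0,0],[0,0,0],[0,0,0],[0,0,0],[0,0,0],[0,0,0]]}' 1 20
python3 -m creep '{"dp":[[0,0,0],[0,0,0],[0,0,0],[0,0,0],[0,0,0],[0,0,0],[0,0,0],[0,0,0]],"dr":[[0,0,0],[0,0,0],[0,0,0],[0,0,0],[0,0,0],[0,0,0],[0,0,0],[0,0,0]]}' 0 20
```

```text
time: 2.35
tcp_pos: [0.4294, -0.3321, 0.139]
tcp_rot: [-0.0, 1.0, -0.001, -0.0]
wrist_force: [-0.1, 0.2, -0.3]
width: 0.0877
grip_force: 0.0
time: 3.35
tcp_pos: [0.4297, -0.3319, 0.1397]
tcp_rot: [0.0, 1.0, -0.001, 0.0]
wrist_force: [0.2, -0.1, 0.7]
width: 0.0323
grip_force: 20.0
```

```bash
python3 -m creep '{"dp":[[0,0,-0.2],[0,0,-0.5],[0.08,-0.3,-0.5],[0.16,-0.6,0],[0.22,-0.85,0],[0.235,-0.9,0],[0.235,-0.9,0],[0.235,-0.9,0]],"dr":[[0,0,0],[0,0,0],[0,0,0],[0,0,0],[0,0,0],[0,0,0],[0,0,0],[0,0,0]]}'
python3 -m creep '{"dp":[[0.235,-0.9,0],[0.235,-0.9,0],[0.235,-0.9,0],[0.235,-0.9,0],[0.235,-0.9,0],[0.235,-0.9,0],[0.235,-0.9,0],[0.16,-0.6,0]],"dr":[[0,0,0],[0,0,0],[0,0,0],[0,0,0],[0,0,0],[0,0,0],[0,0,0],[0,0,0]]}'
python3 - <<'E'
from h import *
c=cam("wrist");t=cam("top");s=cam("scene"); cv2.imwrite("pics/w2.png",c["img"][:,:,::-1])
for k in("red","blue","yellow"):
  for n,q in(("w",c),("top",t)):
   for ce,st in blobs(q,k,100): print(n,k,np.round(ce,1),st,np.round(ray(q,*ce,.006),4)[:2])
# yellow & blue lids in top/scene
for n,q in(("top",t),("scene",s)):
  for k in("yellow","blue"):
   for ce,st in blobs(q,k,60): print(n,k,np.round(ce,1),st,np.round(ray(q,*ce,.11),4)[:2])
E
```

```text
time: 4.35
tcp_pos: [0.4885, -0.1082, 0.2004]
tcp_rot: [0.0, 1.0, -0.001, 0.0]
wrist_force: [1.1, -0.3, -2.0]
width: 0.0326
grip_force: 20.0
time: 5.35
tcp_pos: [0.579, 0.238, 0.2002]
tcp_rot: [-0.0, 1.0, 0.0, 0.0]
wrist_force: [-0.3, -0.1, -0.6]
width: 0.0323
grip_force: 20.0
w red [244.8 174.6] [ 198  128   95   94 6916] [0.5908 0.2737]
w red [284.8 239.1] [261 235  48  14 129] [0.5253 0.2355]
w red [283.3 297.3] [ 242  256   84   76 5337] [0.4594 0.2369]
w red [341.5 312.1] [331 288  22  42 355] [0.4418 0.1746]
top red [128.9 123.3] [118 112  23  23 386] [0.8073 0.3599]
w blue [207.2 286.9] [200 277  17  18 101] [0.4716 0.3163]
top blue [366.9 255.3] [361 243  18  23 102] [ 0.424  -0.3216]
w yellow [499.7 296.2] [ 454  262   86   71 4463] [0.4612 0.0087]
w yellow [362.7 351.6] [353 316  17  71 616] [0.3917 0.1485]
w yellow [203.  354.1] [197 318  17  69 559] [0.3881 0.3259]
w yellow [419.3 412.5] [ 321  405  177   15 2169] [0.3066 0.0762]
w yellow [172.3 416.5] [114 413 123   7 693] [0.3    0.3676]
top yellow [249.1 245.8] [234 230  31  32 785] [0.4526 0.0137]
top yellow [376.8 253.4] [368 245  19  18 279] [ 0.4293 -0.35  ]
top yellow [249.1 245.8] [234 230  31  32 785] [0.4507 0.0104]
top yellow [376.8 253.4] [368 245  19  18 279] [ 0.429  -0.3285]
top blue [366.9 255.3] [361 243  18  23 102] [ 0.4241 -0.302 ]
scene yellow [257.3 208.4] [241 197  33  24 616] [ 0.5135 -0.0796]
scene yellow [157.9 273. ] [146 262  24  23 431] [ 0.4349 -0.3374]
scene blue [302.7 151. ] [289 143  28  17 369] [0.5053 0.161 ]
scene blue [163.3 296. ] [148 285  29  18 206] [ 0.4807 -0.3762]
```

View pics/w2.png

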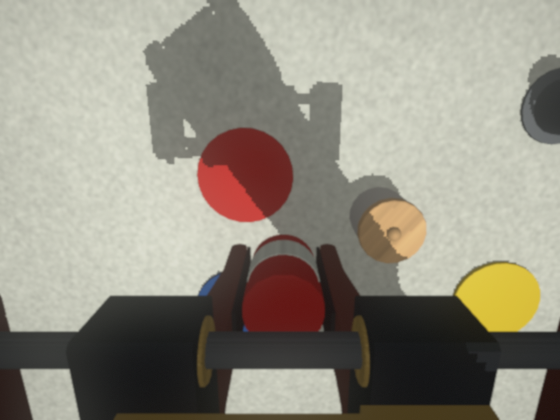

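The wrist view shows the red coaster at (245,175), the held tin at (284,285), and the salt jar at (393,232) clear to the right. Finishing the approach and lowering.

```bash
python3 -m creep '{"dp":[[0.08,-0.3,0.1],[0.07,-0.28,0.3],[0.05,-0.15,0.5],[0,0,0.6],[0,0,0.7],[0,0,0.6],[0,0,0.3],[0,0,0.1]],"dr":[[0,0,0],[0,0,0],[0,0,0],[0,0,0],[0,0,0],[0,0,0],[0,0,0],[0,0,0]]}'
python3 -m creep '{"dp":[[0,0,0.02],[0,0,0.02],[0,0,0.02],[0,0,0.02],[0,0,0],[0,0,0],[0,0,0],[0,0,0]],"dr":[[0,0,0],[0,0,0],[0,0,0],[0,0,0],[0,0,0],[0,0,0],[0,0,0],[0,0,0]]}'
```

```text
time: 6.5
tcp_pos: [0.5885, 0.2718, 0.0386]
tcp_rot: [0.0, 1.0, -0.001, -0.001]
wrist_force: [-0.3, -0.8, -1.4]
width: 0.0325
grip_force: 20.0
time: 7.5
tcp_pos: [0.589, 0.2719, 0.0358]
tcp_rot: [-0.0, 1.0, -0.001, 0.0]
wrist_force: [0.0, 0.1, 1.0]
width: 0.0322
grip_force: 20.0
```

```bash
python3 -m creep '{"dp":[[0,0,0.01],[0,0,0],[0,0,0],[0,0,0],[0,0,0],[0,0,-0.2],[0,0,-0.5],[0,0,-0.7]],"dr":[[0,0,0],[0,0,0],[0,0,0],[0,0,0],[0,0,0],[0,0,0],[0,0,0],[0,0,0]]}' 0.6
python3 -m creep '{"dp":[[-0.1,0.3,-0.9],[-0.235,0.9,-0.8],[-0.235,0.9,0],[-0.235,0.9,0],[-0.235,0.9,0],[-0.235,0.9,0],[-0.235,0.9,0],[-0.235,0.9,0]],"dr":[[0,0,0],[0,0,0],[0,0,0],[0,0,0],[0,0,0],[0,0,0],[0,0,0],[0,0,0]]}' 1
python3 - <<'E'
from h import *
t=cam("top");s=cam("scene")
cv2.imwrite("pics/a3.png",np.hstack([cv2.resize(t["img"][170:280,120:260],None,fx=2.8,fy=2.8),cv2.resize(s["img"][130:240,270:410],None,fx=2.8,fy=2.8)])[:,:,::-1])
E
```

```text
time: 8.5
tcp_pos: [0.5884, 0.2716, 0.1058]
tcp_rot: [0.0, 1.0, -0.001, -0.001]
wrist_force: [-0.7, -0.5, 0.7]
width: 0.0527
grip_force: 0.0
time: 9.5
tcp_pos: [0.501, -0.0594, 0.1911]
tcp_rot: [0.0, 1.0, -0.001, 0.001]
wrist_force: [0.1, -0.6, 0.1]
width: 0.0875
grip_force: 0.0
```

View pics/a3.png

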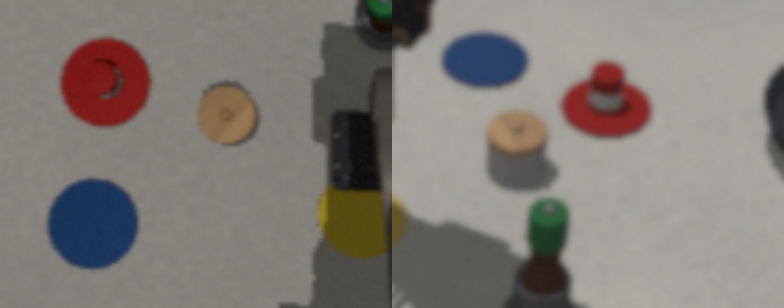

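Red stands upright in the middle of its coaster (crop (105,80) left, (607,95) right). Next is the yellow tin.

```bash
python3 -m creep '{"dp":[[-0.235,0.9,0],[-0.235,0.9,0],[-0.235,0.9,0],[-0.235,0.9,0],[-0.235,0.9,0],[-0.16,0.6,0],[-0.08,0.25,0],[0,0,0]],"dr":[[0,0,0],[0,0,0],[0,0,0],[0,0,0],[0,0,0],[0,0,0],[0,0,0],[0,0,0]]}'
python3 - <<'E'
from h import *
c=cam("wrist"); cv2.imwrite("pics/w4.png",c["img"][:,:,::-1])
for k in("yellow","blue"):
   for ce,st in blobs(c,k,100): print(k,np.round(ce,1),st,np.round(ray(c,*ce,.11),4)[:2])
print(np.round(c["T"],3))
E
```

```text
time: 10.6
tcp_pos: [0.4305, -0.3251, 0.1904]
tcp_rot: [-0.0, 1.0, -0.001, 0.0]
wrist_force: [0.4, 1.0, 0.6]
width: 0.0878
grip_force: 0.0
yellow [292.8 225.1] [ 256  187   74   76 4386] [ 0.4321 -0.332 ]
yellow [ 76.7 352.7] [  62  316   40   71 1262] [ 0.3336 -0.1754]
yellow [489. 352.] [ 464  316   41   71 1302] [ 0.334  -0.4759]
yellow [487.6 414.1] [ 356  405  204   15 1667] [ 0.2768 -0.4843]
[[ 0.    -0.958 -0.286  0.509]
 [-1.     0.    -0.001 -0.325]
 [ 0.001  0.286 -0.958  0.328]
 [ 0.     0.     0.     1.   ]]
```

View pics/w4.png

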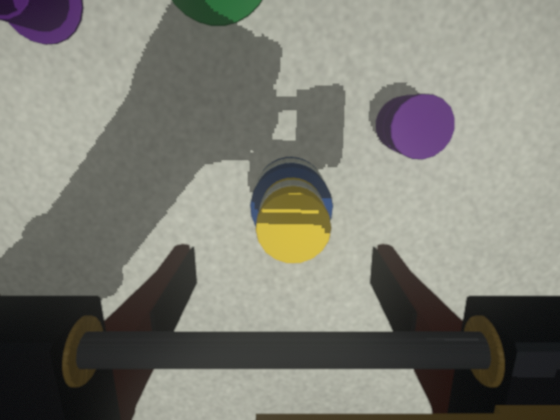

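The yellow lid is centred at (293,225), still sitting square on the blue tin.

```bash
python3 -m creep '{"dp":[[0,0.05,0.1],[0,0.05,0.3],[0,0,0.4],[0,0,0.4],[0,0,0.4],[0,0,0.25],[0,0,0.1],[0,0,0.04]],"dr":[[0,0,0],[0,0,0],[0,0,0],[0,0,0],[0,0,0],[0,0,0],[0,0,0],[0,0,0]]}' 1 20
python3 -m creep '{"dp":[[0,0,0],[0,0,0],[0,0,0],[0,0,0],[0,0,0],[0,0,0],[0,0,0],[0,0,0]],"dr":[[0,0,0],[0,0,0],[0,0,0],[0,0,0],[0,0,0],[0,0,0],[0,0,0],[0,0,0]]}' 0 20
```

```text
time: 11.65
tcp_pos: [0.4304, -0.3304, 0.0906]
tcp_rot: [0.0, 1.0, -0.001, 0.0]
wrist_force: [0.1, 0.6, -0.6]
width: 0.0874
grip_force: 0.0
time: 12.65
tcp_pos: [0.4304, -0.3307, 0.0908]
tcp_rot: [0.0, 1.0, -0.001, 0.0]
wrist_force: [0.8, -1.6, 2.4]
width: 0.0483
grip_force: 20.0
```

```bash
python3 -m creep '{"dp":[[0,0,-0.2],[0,0,-0.5],[0.03,-0.4,-0.5],[0.05,-0.8,-0.3],[0.06,-0.9,0],[0.06,-0.9,0],[0.06,-0.9,0],[0.06,-0.9,0]],"dr":[[0,0,0],[0,0,0],[0,0,0],[0,0,0],[0,0,0],[0,0,0],[0,0,0],[0,0,0]]}'
python3 - <<'E'
from h import *
c=cam("wrist")
for ce,st in blobs(c,"yellow",100): print(np.round(ce,1),st,np.round(ray(c,*ce,.006),4)[:2])
E
python3 -m creep '{"dp":[[0.06,-0.9,0],[0.04,-0.6,0],[0.02,-0.3,0.1],[0.02,-0.15,0.3],[0,-0.1,0.5],[0,0,0.6],[0,0,0.4],[0,0,0.2]],"dr":[[0,0,0],[0,0,0],[0,0,0],[0,0,0],[0,0,0],[0,0,0],[0,0,0],[0,0,0]]}'
```

```text
time: 13.65
tcp_pos: [0.446, -0.0887, 0.1659]
tcp_rot: [-0.0, 1.0, -0.0, -0.0]
wrist_force: [0.6, 1.0, -2.0]
width: 0.0484
grip_force: 20.0
[166.1 184.7] [ 113  134  107  103 8538] [0.4558 0.0109]
[280.4 223.7] [251 220  62  14 130] [ 0.4205 -0.0871]
[282.8 291.8] [ 219  240  129   92 9688] [ 0.3527 -0.0893]
[166.8 351.8] [158 316  24  71 827] [0.2855 0.0261]
[399.3 352.8] [385 317  24  71 812] [ 0.2843 -0.2054]
[453.7 412.8] [ 338  405  202   15 2322] [ 0.2088 -0.2701]
[182.7 416.6] [155 413  63   7 335] [0.2038 0.0168]
time: 14.7
tcp_pos: [0.4525, 0.0113, 0.0591]
tcp_rot: [0.0, 1.0, -0.001, -0.001]
wrist_force: [-0.2, 0.2, -2.5]
width: 0.0481
grip_force: 20.0
```

```bash
python3 -m creep '{"dp":[[0.02,0,0.2],[0.02,0,0.1],[0,0,0.05],[0,0,0.03],[0,0,0.02],[0,0,0.01],[0,0,0],[0,0,0]],"dr":[[0,0,0],[0,0,0],[0,0,0],[0,0,0],[0,0,0],[0,0,0],[0,0,0],[0,0,0]]}'
```

```text
time: 15.7
tcp_pos: [0.4557, 0.012, 0.0402]
tcp_rot: [0.0, 1.0, -0.001, 0.0]
wrist_force: [-0.3, 0.9, -2.0]
width: 0.0487
grip_force: 20.0
```

```bash
python3 -m creep '{"dp":[[0,0,0.02],[0,0,0.02],[0,0,0.01],[0,0,0.01],[0,0,0.01],[0,0,0],[0,0,0],[0,0,0]],"dr":[[0,0,0],[0,0,0],[0,0,0],[0,0,0],[0,0,0],[0,0,0],[0,0,0],[0,0,0]]}'
```

```text
time: 16.7
tcp_pos: [0.4557, 0.012, 0.0368]
tcp_rot: [0.0, 1.0, -0.001, 0.0]
wrist_force: [-1.6, -0.6, 2.2]
width: 0.0483
grip_force: 20.0
```

```bash
python3 -m creep '{"dp":[[0,0,0],[0,0,0],[0,0,0],[0,0,0],[0,0,0],[0,0,-0.3],[0,0,-0.7],[0,0,-0.8]],"dr":[[0,0,0],[0,0,0],[0,0,0],[0,0,0],[0,0,0],[0,0,0],[0,0,0],[0,0,0]]}' 0.8
python3 -m creep '{"dp":[[-0.03,0.4,-0.7],[-0.06,0.8,0],[-0.07,0.9,0],[-0.07,0.9,0],[-0.07,0.9,0],[-0.07,0.9,0],[-0.07,0.9,0],[-0.05,0.7,0]],"dr":[[0,0,0],[0,0,0],[0,0,0],[0,0,0],[0,0,0],[0,0,0],[0,0,0],[0,0,0]]}' 1
python3 - <<'E'
from h import *
t=cam("top");s=cam("scene"); c=cam("wrist")
cv2.imwrite("pics/a5.png",np.hstack([cv2.resize(t["img"][200:300,200:300],None,fx=2.8,fy=2.8),cv2.resize(s["img"][150:250,210:310],None,fx=2.8,fy=2.8),cv2.resize(c["img"],None,fx=.66667,fy=.66667)[:,140:][:280]])[:,:,::-1])
for ce,st in blobs(c,"blue",100,100,25): print(np.round(ce,1),st,np.round(ray(c,*ce,.06),4)[:2])
E
```

```text
time: 17.7
tcp_pos: [0.4552, 0.012, 0.1282]
tcp_rot: [-0.0, 1.0, -0.001, -0.0]
wrist_force: [0.3, -0.3, -0.6]
width: 0.0699
grip_force: 0.0
time: 18.7
tcp_pos: [0.4302, -0.3099, 0.1628]
tcp_rot: [0.0, 1.0, -0.001, 0.0]
wrist_force: [-0.1, 0.9, 0.1]
width: 0.0878
grip_force: 0.0
[309.1 216.6] [ 266  171   89   88 5597] [ 0.4296 -0.3315]
```

View pics/a5.png

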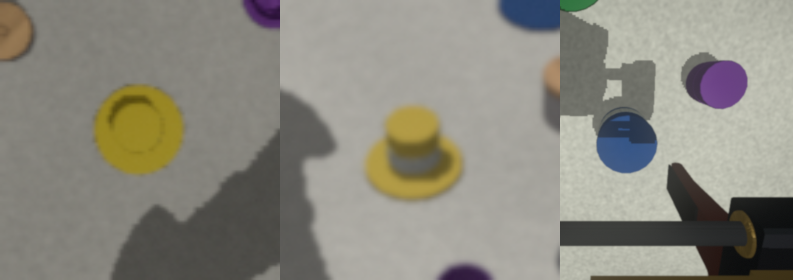

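Yellow stands upright and centred on its coaster. The wrist view shows the blue lid clear, with its centre at about (310,215) in full-size pixels. Taking blue.

```bash
python3 -m creep '{"dp":[[0,0.25,0.1],[0,0.19,0.3],[0,0,0.5],[0,0,0.5],[0,0,0.5],[0,0,0.35],[0,0,0.2],[0,0,0.05]],"dr":[[0,0,0],[0,0,0],[0,0,0],[0,0,0],[0,0,0],[0,0,0],[0,0,0],[0,0,0]]}' 1 25
python3 -m creep '{"dp":[[0,0,0],[0,0,0],[0,0,0],[0,0,0],[0,0,0],[0,0,0],[0,0,0],[0,0,0]],"dr":[[0,0,0],[0,0,0],[0,0,0],[0,0,0],[0,0,0],[0,0,0],[0,0,0],[0,0,0]]}' 0 25
```

```text
time: 19.85
tcp_pos: [0.4306, -0.3298, 0.0362]
tcp_rot: [-0.0, 1.0, -0.001, -0.0]
wrist_force: [0.4, 0.3, -0.1]
width: 0.088
grip_force: 0.0
time: 20.85
tcp_pos: [0.4312, -0.3305, 0.0373]
tcp_rot: [0.0, 1.0, -0.001, 0.001]
wrist_force: [-0.3, -0.6, 6.3]
width: 0.0644
grip_force: 25.0
```

```bash
python3 -m creep '{"dp":[[0,0,-0.1],[0,0,-0.4],[0,-0.3,-0.6],[0.02,-0.6,-0.6],[0.02,-0.8,-0.6],[0.02,-0.85,-0.2],[0.02,-0.85,0],[0.02,-0.85,0]],"dr":[[0,0,0],[0,0,0],[0,0,0],[0,0,0],[0,0,0],[0,0,0],[0,0,0],[0,0,0]]}'
python3 -m creep '{"dp":[[0.02,-0.85,0],[0.02,-0.85,0],[0.02,-0.85,0],[0.02,-0.85,0],[0.02,-0.85,0],[0.02,-0.85,0],[0.02,-0.85,0],[0.02,-0.7,0]],"dr":[[0,0,0],[0,0,0],[0,0,0],[0,0,0],[0,0,0],[0,0,0],[0,0,0],[0,0,0]]}'
python3 - <<'E'
from h import *
c=cam("wrist")
for ce,st in blobs(c,"blue",100): print(np.round(ce,1),st,np.round(ray(c,*ce,.006),4)[:2])
E
```

```text
time: 21.85
tcp_pos: [0.4351, -0.1158, 0.1615]
tcp_rot: [-0.0, 1.0, -0.001, -0.0]
wrist_force: [0.4, 0.0, -3.4]
width: 0.0644
grip_force: 25.0
time: 22.85
tcp_pos: [0.4433, 0.2165, 0.1612]
tcp_rot: [0.0, 1.0, 0.0, -0.001]
wrist_force: [0.5, 0.1, -3.9]
width: 0.0642
grip_force: 25.0
[204.6 195.9] [ 150  143  107  101 7266] [0.4443 0.2825]
[283.4 285.9] [  198   226   172   105 14174] [0.3586 0.2152]
[244.7 379.8] [220 369  52  26 564] [0.2527 0.254 ]
[303.  374.6] [262 370  83  14 709] [0.2592 0.1954]
```

```bash
python3 -m creep '{"dp":[[0.02,-0.6,0],[0,-0.4,0.1],[0,-0.25,0.3],[0,-0.1,0.5],[0,0,0.5],[0,0,0.4],[0,0,0.25],[0,0,0.15]],"dr":[[0,0,0],[0,0,0],[0,0,0],[0,0,0],[0,0,0],[0,0,0],[0,0,0],[0,0,0]]}'
python3 -m creep '{"dp":[[0,0,0.04],[0,0,0.03],[0,0,0.02],[0,0,0.02],[0,0,0.01],[0,0,0],[0,0,0],[0,0,0]],"dr":[[0,0,0],[0,0,0],[0,0,0],[0,0,0],[0,0,0],[0,0,0],[0,0,0],[0,0,0]]}'
```

```text
time: 23.9
tcp_pos: [0.4451, 0.282, 0.0507]
tcp_rot: [0.0, 1.0, -0.001, -0.001]
wrist_force: [-0.0, -0.1, -2.9]
width: 0.0644
grip_force: 25.0
time: 24.9
tcp_pos: [0.4455, 0.2825, 0.0457]
tcp_rot: [-0.0, 1.0, -0.001, 0.0]
wrist_force: [0.3, -0.1, -3.2]
width: 0.0644
grip_force: 25.0
```

```bash
python3 -m creep '{"dp":[[0,0,0.01],[0,0,0.01],[0,0,0.01],[0,0,0.01],[0,0,0],[0,0,0],[0,0,0],[0,0,0]],"dr":[[0,0,0],[0,0,0],[0,0,0],[0,0,0],[0,0,0],[0,0,0],[0,0,0],[0,0,0]]}'
```

```text
time: 25.9
tcp_pos: [0.4455, 0.2826, 0.0437]
tcp_rot: [-0.0, 1.0, -0.001, 0.0]
wrist_force: [0.4, -0.4, -2.8]
width: 0.0646
grip_force: 25.0
```

```bash
python3 -m creep '{"dp":[[0,0,0.01],[0,0,0.01],[0,0,0],[0,0,0],[0,0,0],[0,0,0],[0,0,0],[0,0,0]],"dr":[[0,0,0],[0,0,0],[0,0,0],[0,0,0],[0,0,0],[0,0,0],[0,0,0],[0,0,0]]}'
```

```text
time: 26.9
tcp_pos: [0.4455, 0.2826, 0.0433]
tcp_rot: [0.0, 1.0, -0.001, 0.0]
wrist_force: [-2.6, -2.6, 6.0]
width: 0.0644
grip_force: 25.0
```

```bash
python3 -m creep '{"dp":[[0,0,0],[0,0,0],[0,0,0],[0,0,0],[0,0,0],[0,0,-0.3],[0,0,-0.7],[0,0,-0.9]],"dr":[[0,0,0],[0,0,0],[0,0,0],[0,0,0],[0,0,0],[0,0,0],[0,0,0],[0,0,0]]}' 1
python3 -m creep '{"dp":[[0.2,0.3,-0.8],[0.45,0.65,-0.6],[0.5,0.72,0],[0.5,0.72,0],[0.5,0.72,0],[0.5,0.72,0],[0.5,0.72,0],[0.4,0.55,0]],"dr":[[0,0,0],[0,0,0],[0,0,0],[0,0,0],[0,0,0],[0,0,0],[0,0,0],[0,0,0]]}' 1
python3 - <<'E'
from h import *
t=cam("top");s=cam("scene"); c=cam("wrist")
cv2.imwrite("pics/a6.png",np.hstack([cv2.resize(t["img"][210:290,115:195],None,fx=2.5,fy=2.5),cv2.resize(s["img"][110:190,260:340],None,fx=2.5,fy=2.5)])[:,:,::-1])
cv2.imwrite("pics/w6.png",c["img"][:,:,::-1])
for ce,st in blobs(c,"green",100,100,25): print(np.round(ce,1),st,np.round(ray(c,*ce,.129),4)[:2])
for ce,st in blobs(s,"green",50,100,25): print("scene",np.round(ce,1),st)
print("proj head top (.65,-.011,.129) in scene, wrist",px(s,[.65,-.011,.129]),px(s,[.65,-.011,.094]),px(c,[.65,-.011,.129]))
E
```

```text
time: 27.9
tcp_pos: [0.445, 0.2822, 0.139]
tcp_rot: [0.0, 1.0, -0.001, -0.001]
wrist_force: [0.3, 0.3, 0.2]
width: 0.0877
grip_force: 0.0
time: 28.9
tcp_pos: [0.6234, 0.0253, 0.2088]
tcp_rot: [0.0, 1.0, -0.001, 0.0]
wrist_force: [0.1, 0.6, 0.8]
width: 0.0881
grip_force: 0.0
[548.2 196.4] [ 532  156   28   77 1540] [ 0.6444 -0.1462]
[320.2 179.9] [312 161  15  37 395] [ 0.6559 -0.0015]
scene [325.1 212. ] [320 203  12  17 149]
scene [252.8 315.8] [ 233  299   40   35 1096]
proj head top (.65,-.011,.129) in scene, wrist [324.67139166 204.23320856] [323.80649669 215.24452539] [335.0904746  189.07422892]
```

View pics/a6.png

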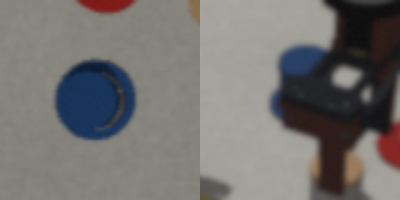

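View pics/w6.png

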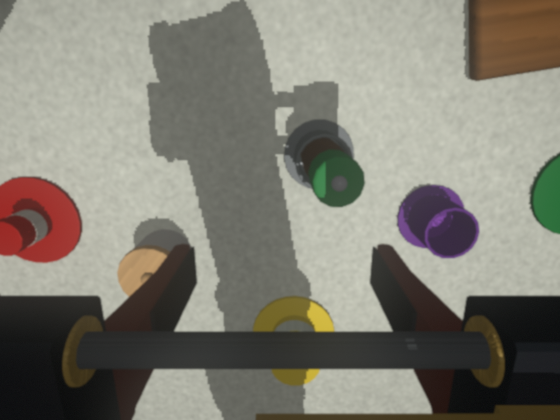

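The wrist view shows the green mill head centred at about (339,182) with its knob at (340,183). It stands in the grey stand, with the purple stand well clear at (440,222). Blue is centred on its coaster in the top view. Computing the mill position.

```bash
python3 - <<'E'
from h import *
c=cam("wrist");t=cam("top")
print("knob wrist",ray(c,340,183,.135),"head",ray(c,339,182,.129),"top knob",ray(t,256.9,168.6,.135))
print("green coaster",ray(t,347.5,189.1,.006)); print(robot.get_obs()["tcp_pos"])
E
```

```text
knob wrist [ 0.65421265 -0.00996933  0.135     ] head [ 0.65349506 -0.0103094   0.129     ] top knob [ 0.65310327 -0.01132131  0.135     ]
green coaster [ 0.61400106 -0.2692182   0.006     ]
[0.62214865 0.02839498 0.20822565]
```

```bash
python3 -m creep '{"dp":[[0.3,0.4,0],[0.22,0.27,0.1],[0.1,0.1,0.3],[0,0,0.5],[0,0,0.4],[0,0,0.25],[0,0,0.15],[0,0,0.06]],"dr":[[0,0,0],[0,0,0],[0,0,0],[0,0,0],[0,0,0],[0,0,0],[0,0,0],[0,0,0]]}' 1 15
python3 - <<'E'
from h import *
c=cam("wrist"); cv2.imwrite("pics/w7.png",c["img"][150:420,80:480][:,:,::-1])
o=robot.get_obs();print(o["tcp_pos"],o["tcp_rot"])
# expected column of a point on the tool axis at knob height
p=np.array(o["tcp_pos"]);print(px(c,[.6535,p[1],.135]),px(c,[.6535,-.0107,.135]))
E
```

```text
time: 30.15
tcp_pos: [0.6537, -0.0111, 0.1195]
tcp_rot: [-0.0, 1.0, -0.001, 0.0]
wrist_force: [0.2, 0.4, 0.8]
width: 0.0879
grip_force: 0.0
[ 0.65369074 -0.01112543  0.11947859] [ 3.62957756e-06  9.99999863e-01 -5.17933334e-04  7.83489586e-05]
[282.02716169 311.14284657] [280.94281866 311.14293824]
```

View pics/w7.png

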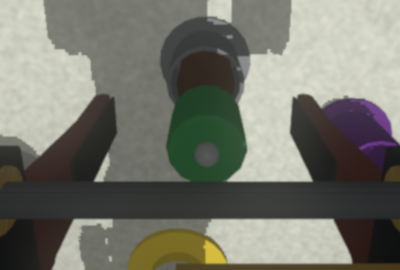

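The head is centred between the fingers to about 1 mm (crop columns 166–246 between tips at 115 and 292). A small nudge, then close and draw straight up.

```bash
python3 -m creep '{"dp":[[0.03,0.02,0],[0,0,0],[0,0,0],[0,0,0],[0,0,0],[0,0,0],[0,0,0],[0,0,0]],"dr":[[0,0,0],[0,0,0],[0,0,0],[0,0,0],[0,0,0],[0,0,0],[0,0,0],[0,0,0]]}' 0 15
python3 -m creep '{"dp":[[0,0,-0.05],[0,0,-0.1],[0,0,-0.15],[0,0,-0.15],[0,0,-0.15],[0,0,-0.15],[0,0,-0.15],[0,0,-0.15]],"dr":[[0,0,0],[0,0,0],[0,0,0],[0,0,0],[0,0,0],[0,0,0],[0,0,0],[0,0,0]]}'
python3 -m creep '{"dp":[[0,0,-0.2],[0,0,-0.2],[0,0,-0.2],[0,0,-0.2],[0,0,-0.2],[0,0,-0.1],[0,0,-0.05],[0,0,0]],"dr":[[0,0,0],[0,0,0],[0,0,0],[0,0,0],[0,0,0],[0,0,0],[0,0,0],[0,0,0]]}'
python3 - <<'E'
from h import *
t=cam("top");s=cam("scene")
cv2.imwrite("pics/a8.png",np.hstack([cv2.resize(t["img"][130:230,210:310],None,fx=4,fy=4),cv2.resize(s["img"][160:260,280:380],None,fx=4,fy=4)])[:,:,::-1])
E
```

```text
time: 31.2
tcp_pos: [0.6551, -0.0122, 0.1197]
tcp_rot: [-0.0, 1.0, -0.001, 0.0]
wrist_force: [-0.2, -0.1, 0.1]
width: 0.0338
grip_force: 15.0
time: 32.2
tcp_pos: [0.6551, -0.0122, 0.1727]
tcp_rot: [0.0, 1.0, -0.001, 0.0]
wrist_force: [-0.3, 0.2, -1.1]
width: 0.0339
grip_force: 15.0
time: 33.2
tcp_pos: [0.655, -0.0122, 0.2296]
tcp_rot: [0.0, 1.0, -0.001, -0.0]
wrist_force: [0.5, 0.0, -1.3]
width: 0.0341
grip_force: 15.0
```

View pics/a8.png

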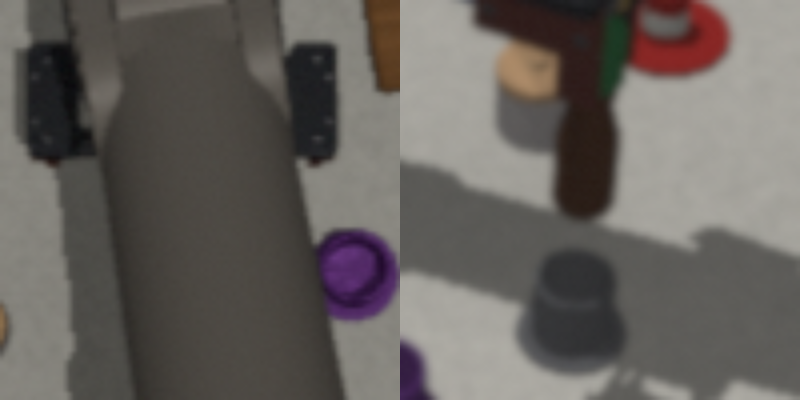

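The scene view shows the mill clear above the stand, and the stand still upright where it was. Carrying the mill to the green coaster.

```bash
python3 -m creep '{"dp":[[-0.03,0.2,0],[-0.06,0.4,0],[-0.09,0.6,0],[-0.11,0.7,0],[-0.11,0.7,0],[-0.11,0.7,0],[-0.09,0.6,0],[-0.08,0.5,0]],"dr":[[0,0,0],[0,0,0],[0,0,0],[0,0,0],[0,0,0],[0,0,0],[0,0,0],[0,0,0]]}' - 20
python3 - <<'E'
from h import *
c=cam("wrist")
for ce,st in blobs(c,"green",100,100,25): print(np.round(ce,1),st,np.round(ray(c,*ce,.006),4)[:2])
E
```

```text
time: 34.3
tcp_pos: [0.6195, -0.2359, 0.2296]
tcp_rot: [0.001, 1.0, -0.002, -0.0]
wrist_force: [0.1, -0.4, -0.9]
width: 0.0336
grip_force: 20.0
[319.9 180.1] [ 274  142   86   83 4768] [ 0.6193 -0.2752]
[284.  287.5] [ 243  239   80   92 4994] [ 0.4948 -0.2377]
```

```bash
python3 -m creep '{"dp":[[-0.06,0.35,0],[-0.04,0.25,0.1],[-0.02,0.15,0.2],[0,0.05,0.4],[0,0,0.4],[0,0,0.4],[0,0,0.25],[0,0,0.15]],"dr":[[0,0,0],[0,0,0],[0,0,0],[0,0,0],[0,0,0],[0,0,0],[0,0,0],[0,0,0]]}'
python3 -m creep '{"dp":[[0,0,0.06],[0,0,0.04],[0,0,0.03],[0,0,0.02],[0,0,0.02],[0,0,0.02],[0,0,0],[0,0,0]],"dr":[[0,0,0],[0,0,0],[0,0,0],[0,0,0],[0,0,0],[0,0,0],[0,0,0],[0,0,0]]}'
```

```text
time: 35.35
tcp_pos: [0.6146, -0.2719, 0.1336]
tcp_rot: [-0.0, 1.0, -0.0, -0.0]
wrist_force: [-0.3, -0.0, -1.2]
width: 0.0337
grip_force: 20.0
time: 36.35
tcp_pos: [0.6148, -0.2722, 0.1252]
tcp_rot: [-0.0, 1.0, -0.001, 0.0]
wrist_force: [1.9, 0.3, -1.7]
width: 0.0333
grip_force: 20.0
```

```bash
python3 -m creep '{"dp":[[0,0,0.02],[0,0,0.02],[0,0,0.01],[0,0,0.01],[0,0,0],[0,0,0],[0,0,0],[0,0,0]],"dr":[[0,0,0],[0,0,0],[0,0,0],[0,0,0],[0,0,0],[0,0,0],[0,0,0],[0,0,0]]}'
python3 - <<'E'
from h import *
s=cam("scene");t=cam("top")
cv2.imwrite("pics/a9.png",np.hstack([cv2.resize(s["img"][240:350,200:310],None,fx=3.6,fy=3.6),cv2.resize(t["img"][140:250,290:400],None,fx=3.6,fy=3.6)])[:,:,::-1])
E
```

```text
time: 37.35
tcp_pos: [0.6148, -0.2722, 0.1222]
tcp_rot: [0.0, 1.0, -0.001, 0.0]
wrist_force: [0.5, -0.3, -0.8]
width: 0.0336
grip_force: 20.0
```

View pics/a9.png

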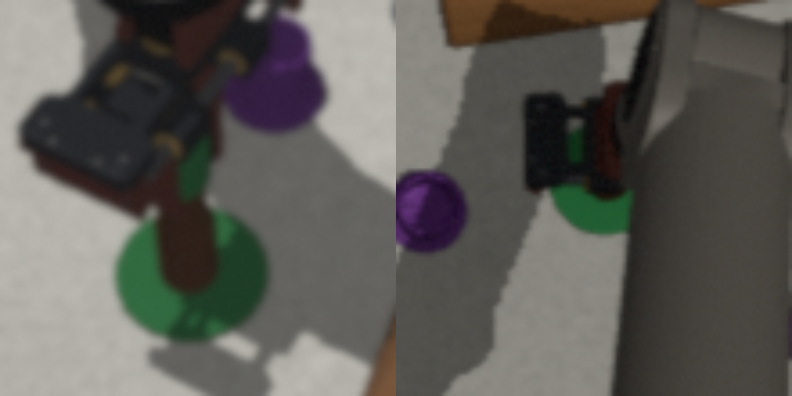

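The scene crop shows the mill upright over the middle of the green coaster, its foot around (190,270), almost touching. I'll lower it the last bit.

```bash
python3 -m creep '{"dp":[[0,0,0.01],[0,0,0],[0,0,0.01],[0,0,0],[0,0,0],[0,0,0],[0,0,0],[0,0,0]],"dr":[[0,0,0],[0,0,0],[0,0,0],[0,0,0],[0,0,0],[0,0,0],[0,0,0],[0,0,0]]}'
```

```text
time: 38.45
tcp_pos: [0.615, -0.2722, 0.1216]
tcp_rot: [0.0, 1.0, -0.001, 0.0]
wrist_force: [-1.3, 0.6, 4.4]
width: 0.0339
grip_force: 20.0
```

```bash
python3 -m creep '{"dp":[[0,0,0],[0,0,0],[0,0,0],[0,0,0],[0,0,0],[0,0,-0.1],[0,0,-0.3],[0,0,-0.5]],"dr":[[0,0,0],[0,0,0],[0,0,0],[0,0,0],[0,0,0],[0,0,0],[0,0,0],[0,0,0]]}' 0.8
python3 -m creep '{"dp":[[0,0,-0.6],[0,0,-0.6],[0,0.2,-0.2],[-0.3,0.4,0],[-0.4,0.6,0],[-0.4,0.6,0],[-0.3,0.4,0],[-0.1,0.1,0]],"dr":[[0,0,0],[0,0,0],[0,0,0],[0,0,0],[0,0,0],[0,0,0],[0,0,0],[0,0,0]]}'
python3 - <<'E'
from h import *
t=cam("top");s=cam("scene")
cv2.imwrite("pics/a10.png",np.vstack([np.hstack([cv2.resize(t["img"][150:270,120:420],None,fx=2.6,fy=2.6)]),cv2.resize(s["img"][135:350,130:390],(780,285*1),fx=0,fy=0)])[:597,:,::-1])
E
```

```text
time: 39.45
tcp_pos: [0.6145, -0.272, 0.1669]
tcp_rot: [-0.0, 1.0, -0.001, -0.0]
wrist_force: [0.1, -0.8, -0.2]
width: 0.0703
grip_force: 0.0
time: 40.45
tcp_pos: [0.5377, -0.3896, 0.2357]
tcp_rot: [0.0, 1.0, -0.002, -0.001]
wrist_force: [0.1, 0.1, 0.5]
width: 0.0704
grip_force: 0.0
```

View pics/a10.png

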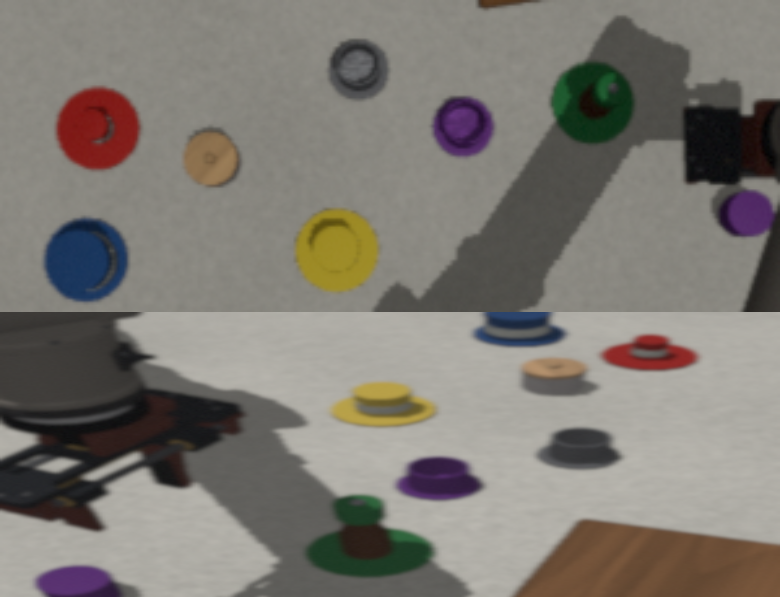

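All four items stand upright and centred on their coasters: red (98,128), blue (86,260), yellow (337,250), and the mill (593,100). The grey stand (358,68) and salt jar (211,157) are undisturbed, and the robot is clear of everything.

```bash
python3 -c "
from bench import robot
print(robot.finish_job())"
```

```text
the job is handed in; nothing more can be done
None
```

The job is handed in at about 40 s of the 128 s allowed: in the last pictures the three tins and the pepper mill each stand upright in the middle of their own coaster, with the empty stand and the salt jar where they were.

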